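# Nip a spacer sleeve in the bench slide fixture

## Robot

A 6-joint arm with a two-finger parallel gripper is mounted at the origin on the work surface. World frame = base frame: x ahead of the robot, y to its left, z up, the work surface at z = 0. Lengths are in m, angles in rad, forces in N, time in s.
With the tool pointing down it reaches from about 0.375 to 0.9 m from the base axis. Payload 3.1 kg.
Tool frame: the origin (TCP) lies midway between the tips of the shut fingers; the grasp point (between the pads) lies 19 mm behind it; x points along the fingers, z is the direction in which the jaws open and shut, and the axes are right-handed (so a half turn about x gives the same grasp; the last joint's range is limited). The gripper opens to 85 mm and grips with 20 to 120 N. Pads are 22 mm wide; open, the fingers measure 114 mm over their backs; the gripper's body (76 mm by 85 mm) begins 54 mm behind the grasp point. The pads swing forward as they close: fully open they stand 13 mm farther back than shut.
Start: joints at [-0.178, 0.527, 1.433, -0, 1.181, -0.178], TCP at [0.625, 0, 0.231] pointing down, gripper open.
Joint ranges: [-3.08, 3.08], [-0.75, 2.2], [0.22, 2.44], [-1.43, 4.57], [0, 2.65], [-2.85, 2.85]. Speed limits (rad/s): [2.79, 2.79, 3.14, 3.14, 3.14, 3.14].

## Interface

Orientations are given as a unit quaternion [x, y, z, w].
In Python, from station import status, snapshot, camera_params, ticket gives the robot as it stands.
- The arm moves only by the tool arm_command, never from a script. Its argument "series" is a list that holds one entry, the list of rows, each a list of 4 numbers: the shift along the tool's x, y, z in mm, then the turn about the tool's x in rad. A call has 1 to 10 rows; each row shifts and turns the commanded pose from where the row before left it, along the tool's axes as they then stand; what a row does not reach is not made up. A row lasts 1/10 s, in which the tool goes at most 50 mm and 8.59 degrees, less where a joint would pass 70% of its speed; a pose out of reach is approached as far as the arm can. A call is refused whole if a number of a shift passes 50 or a number of a turn 0.15, either way. A call with a gripper value outside its range is refused whole. "jaw" is the opening in per cent of the stroke, from 0 (shut) to 100 (fully open), set as the call begins (left out, the last holds). The fingers move at their own pace and stop on an object; "force" is the grip in N (left out, the last holds). Time passes only in rows, so rows that do not move let the fingers close. It gives the time, the measured TCP pose, the force and the opening at its end, in the units of the state.
- status.sense(): the state, without advancing time (a new reading comes with each control period).
- snapshot(name): name is "scene" or "side" or "wrist"; returns the picture (400x640x3 uint8, red, green, blue); there is no depth.
- camera_params(name): a dict with "fovy" (degrees; the focal length in pixels is half the picture's height over the tangent of half this angle, whatever the lens; pixels are square), "cx", "cy" (the principal point, pixels), "extrinsics" (4x4, takes a point from camera to world coordinates); the wrist camera has in their place "mount" (4x4, takes a point from camera to tool coordinates, whose origin is the TCP and whose axes are the tool frame's). Camera axes: x right, y down, z forward; pixel columns grow to the right and rows downward; lengths in m; the calibration is good to about 2 mm. A picture is of the moment at which its call begins: read the wrist's pose just before it. camera_params takes no time and is no camera call.
- ticket.sign_off(): hands the job in, once; it reports no verdict.
The state is a dict: "t": time; "q": joint angles; "qd": joint speeds; "tau": joint torques, N m; "tcp_pos": TCP position; "tool_rot": TCP orientation; "force": force on the tool from outside, world axes, zero at the start; "ft_torque": the same for the moment, N m; "finger_gap": opening from 0.0 (shut) to 1.0 (fully open).
Only numpy, scipy, OpenCV 4.12 (cv2) and the standard library are available. Lean on these libraries where they do the work, as an engineer would, in place of code of your own. Each camera call takes 0.05 s, during which the arm holds its last target. There are 200 camera calls.

## Task

Stand the taller of the two steel sleeves upright over the fixture's spigot, fully down on the base plate. Then slide the carriage up to it, feeling for the contact, until its V-jaw nips the sleeve against the spigot with a light hand push of about 10 N, let go so that it stays nipped by the slide's own friction, and never squeeze it hard (30 N is too much). Do not lean on the lamp above the slide, and leave the other things on the bench where they are.

Things in the scene. Friction and masses are not known exactly. Their poses are not given: they have to be found in the camera images.
- fixture: Aluminium base plate fixed to the bench, 140 (x) x 450 (y) x 20 mm high. Origin: on the bench surface under the slide's centre line, x across the plate (-x side faces the robot), y along the slide towards the spigot, z up. The plate spans y = -240 to +210 mm. Two low steel rails carry the carriage.
- spigot_foot (a point): Centre of the foot of the upright steel spigot, on the plate's top face (20 mm above the bench), at fixture (0, 140, 20) mm; axes as the fixture. The spigot is 44 mm in diameter and 57 mm high, the top 10 mm tapered to 28 mm in diameter.
- lamp: Grey LED bar lamp fixed above the slide, on two thin posts at its far side (fixture x = +60 mm, y = -200 and 0 mm). Its frame coincides with the fixture's (origin on the bench). The bar spans fixture x = -18 to +27 mm, y = -240 to +30 mm, z = 155 to 200 mm. It blocks a tool that comes straight down on the carriage's handle: come in tilted about 30 degrees, hand leaning to the robot's side.
- carriage: Dark steel carriage that slides along fixture y (+y: towards the spigot) with about 5 N of friction and stays where it is left. Origin: centre of its underside, 22 mm above the bench; axes as the fixture. Slab x = -38 to 38, y = -55 to 45, z = 0 to 24 mm; a block 50 mm wide (x), up to z = 59 mm, at y = 15 to 45 mm carries the jaw.
- jaw_root (a point): On the carriage's front, at carriage (0, 45, 41) mm, where the stiff stem of the steel V-jaw comes out (jaw 64 mm wide, 50 mm high, 120 degree V open to +y). The jaw's set-out differs each time and is NOT reported: when it bears on a 60 mm sleeve, the sleeve's axis is anywhere from 55 to 86 mm ahead (+y) of this point.
- grip (a point): Grip point of the carriage's handle, an upright flat steel bar 24 (x) x 16 (y) mm, from z = 24 to 68 mm above the carriage's underside (top 90 mm above the bench). The point is on the bar's axis at carriage (-25, -30, 55) mm, 77 mm above the bench; axes as the fixture. Grasp it across its 16 mm, fingers closing along y.
- sleeve: The taller steel sleeve (the one to load): open tube 60 mm outside, 48 mm bore, 80 mm high, about 0.55 kg, standing on end. Origin: centre of its underside, z along its axis.
- short_sleeve: The shorter steel sleeve, 60 mm outside, 48 mm bore, 45 mm high, standing on end; not to be used. Origin: centre of its underside.
- oil_bottle: Red bottle, 72 mm in diameter, 190 mm high; bystander. Origin: centre of its underside.
- spray_can: Metal can, 62 mm in diameter, 170 mm high; bystander. Origin: centre of its underside.
- wrench: Steel wrench 200 mm long lying on the bench along its x; bystander.

How it is judged:
By the outcome, as a careful person would: the job done as asked, in the order asked, and still so for the second after the job is handed in, with the robot touching nothing.
It also fails if it takes over 69 s, if anything falls off the work surface, if the arm or the gripper's body presses on something with over 40 N, if the wrist force passes 120 N, or if a joint passes its speed limit or range.

## Working session

There is one attempt and no reset: what is moved stays moved. The work goes in short steps, Python scripts to look and compute and a tool call to move; the robot and the scene stay as the last step left them, time stands still between calls to the robot, and variables do not carry over. Pictures are saved under pics/ and viewed, about 8 in all and at most 12, crops included, and the job is handed in when it is done.

Besides the shell and the picture viewer there is one more tool, called after "Call:" as a command line: name --argument value ..., lists and objects as JSON in quotes. arm_command: Moves the arm, as the interface text tells. Its arguments: {"type":"object","properties":{"series":{"type":"array"},"jaw":{"type":"number"},"force":{"type":"number"}},"required":["series"]}

```bash
mkdir -p pics; ls
python3 - <<'E'
from station import status,snapshot,camera_params
import cv2,numpy as np
np.set_printoptions(precision=4,suppress=True)
s=status.sense();print(s['t'],s['tcp_pos'],s['tool_rot'],s['force'],s['finger_gap'])
for n in['scene','side','wrist']:
    p=camera_params(n);print(n,p)
    im=snapshot(n);cv2.imwrite(f'pics/{n}0.png',im[:,:,::-1])
E
```

```text
pics
0.0 [0.6243 0.0002 0.2303] [0.0001 0.7078 0.0001 0.7064] [ 0.5561  0.799  -0.2924] 1.0033689832574078
scene {'fovy': 43.10443435139998, 'cx': 318.31474909238943, 'cy': 194.34526419980227, 'extrinsics': array([[ 0.5385,  0.5632, -0.6268,  1.315 ],
       [ 0.8424, -0.3409,  0.4174, -0.5112],
       [ 0.0214, -0.7527, -0.658 ,  0.9009],
       [ 0.    ,  0.    ,  0.    ,  1.    ]])}
side {'fovy': 48.668023175031706, 'cx': 313.6743224579244, 'cy': 198.7898189301721, 'extrinsics': array([[ 0.9949, -0.0503,  0.0876,  0.4498],
       [-0.0992, -0.6479,  0.7552, -0.9394],
       [ 0.0187, -0.7601, -0.6496,  0.875 ],
       [ 0.    ,  0.    ,  0.    ,  1.    ]])}
wrist {'fovy': 67.1263977488297, 'cx': 320.96910708764534, 'cy': 202.48952023597403, 'mount': array([[ 0.0006, -0.2588,  0.9659, -0.1436],
       [-0.0005, -0.9659, -0.2588,  0.065 ],
       [ 1.    , -0.0004, -0.0007, -0.0011],
       [ 0.    ,  0.    ,  0.    ,  1.    ]])}
```

View pics/scene0.png

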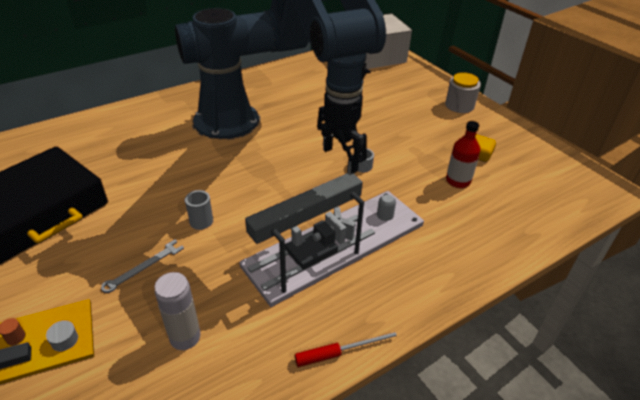

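View pics/side0.png

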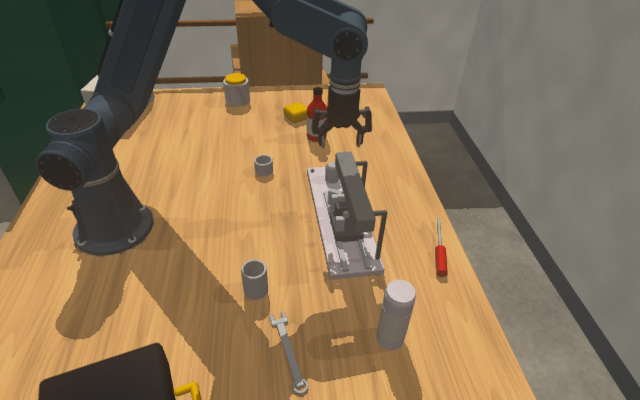

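The scene view shows the tall sleeve near (200,210), the can (178,310), the bottle (463,160) and the plate from (245,262) to (420,222), with the spigot at (387,207). The side view shows the tall sleeve at (255,280), the short one at (264,166), and the plate corners near (307,170), (330,273) and (382,270).

```bash
cat > h.py <<'E'
import numpy as np,cv2
from station import status,snapshot,camera_params
from scipy.spatial.transform import Rotation as R
np.set_printoptions(precision=4,suppress=True)
def cam(n,s=None):
    p=camera_params(n);f=200/np.tan(np.radians(p['fovy'])/2)
    if 'mount' in p:
        T=np.eye(4);T[:3,:3]=R.from_quat(s['tool_rot']).as_matrix();T[:3,3]=s['tcp_pos'];E=T@p['mount']
    else:E=p['extrinsics']
    return f,p['cx'],p['cy'],E
def ray(c,u,v):
    f,cx,cy,E=c;d=E[:3,:3]@np.array([(u-cx)/f,(v-cy)/f,1]);return E[:3,3],d/np.linalg.norm(d)
def onz(c,u,v,z):
    o,d=ray(c,u,v);return o+d*(z-o[2])/d[2]
def proj(c,P):
    f,cx,cy,E=c;q=E[:3,:3].T@(np.asarray(P)-E[:3,3]);return np.array([cx+f*q[0]/q[2],cy+f*q[1]/q[2]])
def tri(c1,p1,c2,p2):
    a,d=ray(c1,*p1);b,e=ray(c2,*p2)
    k=np.linalg.lstsq(np.c_[d,-e],b-a,rcond=None)[0];x=a+d*k[0];y=b+e*k[1]
    return (x+y)/2,np.linalg.norm(x-y)
E
python3 - <<'E'
from h import *
a=cv2.imread('pics/side0.png');b=cv2.imread('pics/scene0.png')
A=cv2.resize(a[150:285,225:395],None,fx=4,fy=4,interpolation=cv2.INTER_CUBIC)[:,:]
cv2.imwrite('pics/c1.png',A)
B=cv2.resize(b[170:310,230:430],None,fx=4,fy=4,interpolation=cv2.INTER_CUBIC);cv2.imwrite('pics/c2.png',B)
for n,im,box in(('side',a,(235,255,280,305)),('scene',b,(180,180,220,235))):
    x0,y0,x1,y1=box;h=cv2.cvtColor(im[y0:y1,x0:x1],cv2.COLOR_BGR2HSV);m=(h[...,1]<75).astype(np.uint8)
    k,l,st,ce=cv2.connectedComponentsWithStats(m);i=1+st[1:,4].argmax();X=st[i];print(n,X[0]+x0,X[1]+y0,X[2:],ce[i]+[x0,y0],onz(cam(n),*(ce[i]+[x0,y0]),.04))
E
```

```text
side 241 259 [ 27  41 888] [254.4426 278.6182] [ 0.3919 -0.2501  0.04  ]
scene 185 190 [ 28  39 846] [198.6939 208.8026] [ 0.387  -0.2488  0.04  ]
```

View pics/c1.png

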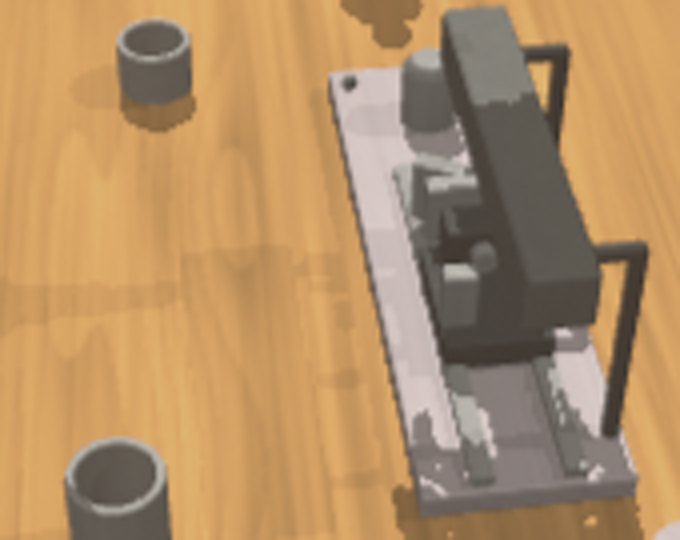

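View pics/c2.png

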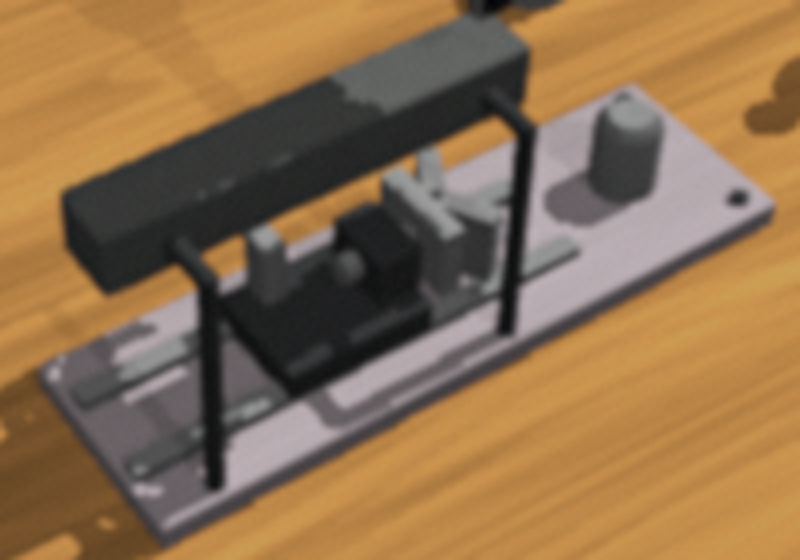

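Run:
```python
from h import *
sc,si=cam('scene'),cam('side')
f2=lambda u,v:(u/4+230-.4,v/4+170-.4)
f1=lambda u,v:(u/4+225-.4,v/4+150-.4)
# fixture xy of corners
obs=[(sc,f2(40,372),(-.07,-.24)),(sc,f2(165,535),(.07,-.24)),(sc,f2(775,208),(.07,.21)),(sc,f2(632,87),(-.07,.21)),
(si,f1(330,73),(-.07,.21)),(si,f1(417,503),(-.07,-.24)),(si,f1(635,482),(.07,-.24))]
W=np.array([onz(c,*p,.02)[:2] for c,p,_ in obs]);F=np.array([o[2] for o in obs])
r,t=None,None
Wc,Fc=W.mean(0),F.mean(0);w=(W-Wc)@[1,1j];f=(F-Fc)@[1,1j];a=np.angle(np.vdot(f,w))
Rm=np.array([[np.cos(a),-np.sin(a)],[np.sin(a),np.cos(a)]]);t=Wc-Rm@Fc
print(W);print('yaw',a,'org',t,'res mm',(W-F@Rm.T-t)*1e3)
S=Rm@[0,.14]+t;print('spigot',S, onz(sc,*f2(629,112),.077),onz(si,*f1(427,57),.077))
# handle top: scene (263,235 crop), side (461,272)
H=tri(sc,f2(264,236),si,f1(461,273));print('handle',H, 'fix',Rm.T@(H[0][:2]-t))
# sleeve top rim centre in side
print('sleeve rim',onz(si,*f1(116,478),.08))
print('bottle',tri(sc,(463,160),si,(317,115)),'can',onz(si,398,293,.17), 'short',onz(si,263.5,161,.045))
s=status.sense();print(R.from_quat(s['tool_rot']).as_matrix())
```

```text
[[ 0.5822 -0.2335]
 [ 0.7192 -0.2272]
 [ 0.6997  0.217 ]
 [ 0.5616  0.2127]
 [ 0.5592  0.2098]
 [ 0.5736 -0.2387]
 [ 0.7124 -0.2334]]
yaw 0.03791759733636801 org [0.6379 0.0056] res mm [[ 5.1365  3.4225]
 [ 2.2322  4.4079]
 [-0.1532 -1.0856]
 [ 1.6322 -0.0919]
 [-0.8344 -2.9771]
 [-3.4396 -1.8245]
 [-4.5738 -1.8513]]
spigot [0.6326 0.1455] [0.628  0.1495 0.077 ] [0.6278 0.1482 0.077 ]
handle (array([ 0.6159, -0.1052,  0.0894]), np.float64(0.0032274394481381463)) fix [-0.0262 -0.1099]
sleeve rim [ 0.3927 -0.2547  0.08  ]
bottle (array([0.6142, 0.4234, 0.0836]), np.float64(0.011177695062008462)) can [ 0.6824 -0.4173  0.17  ] short [0.4201 0.2231 0.045 ]
[[-0.0017  0.      1.    ]
 [ 0.0003  1.     -0.    ]
 [-1.      0.0003 -0.0017]]
```

Call:
arm_command --series '[[[0, 0, -30, 0], [0, -25, -30, 0], [0, -30, -30, 0], [0, -30, -30, 0], [0, -30, -30, 0], [5, -30, -30, 0], [5, -30, -30, 0], [10, -30, -22, 0], [10, -30, 0, 0], [0, -16, 0, 0]]]'

```text
t: 1.15
tcp_pos: [0.3921, -0.2528, 0.2005]
tool_rot: [0.001, 0.707, -0.001, 0.707]
force: [0.6, 0.4, -0.3]
finger_gap: 0.997
```

Run:
```python
from h import *
s=status.sense();print(s['t'],s['tcp_pos'],s['force'])
im=snapshot('wrist');cv2.imwrite('pics/w1.png',im[:,:,::-1]);np.save('w1.npy',{k:np.array(s[k]) for k in('tcp_pos','tool_rot')},allow_pickle=True)
```

```text
1.15 [ 0.3921 -0.2528  0.2005] [ 0.5977  0.3673 -0.3095]
```

View pics/w1.png

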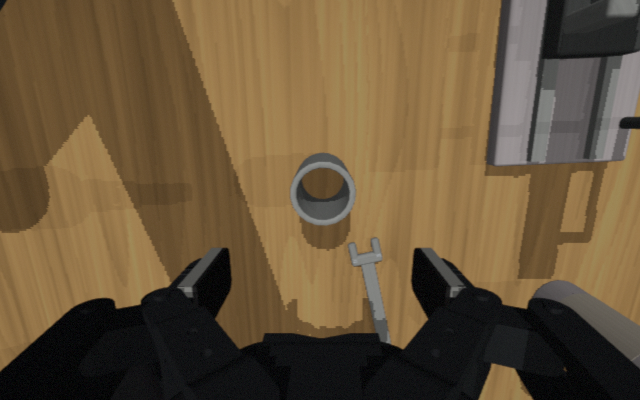

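The wrist view shows the tall sleeve's rim centred near (323,193). The wrench's end lies just below it at (365,250), and the plate is at upper right.

```bash
cat >> h.py <<'E'
def rim(im,c,box,z,th):
    "outer rim ellipse of bright ring in box: centre on plane z, and radius"
    x0,y0,x1,y1=box;h=cv2.cvtColor(im[y0:y1,x0:x1],cv2.COLOR_BGR2HSV)
    m=((h[...,1]<60)&(h[...,2]>th)).astype(np.uint8)
    k,l,st,_=cv2.connectedComponentsWithStats(m);i=1+st[1:,4].argmax()
    ct=max(cv2.findContours((l==i).astype(np.uint8),cv2.RETR_EXTERNAL,cv2.CHAIN_APPROX_NONE)[0],key=cv2.contourArea)
    P=np.array([onz(c,*(p[0]+[x0,y0]),z)[:2] for p in ct]).astype(np.float32)
    e=cv2.fitEllipse(cv2.convexHull(P*1000));return np.array(e[0]),e[1],len(ct)
E
python3 - <<'E'
from h import *
s=np.load('w1.npy',allow_pickle=True).item();c=cam('wrist',s)
im=cv2.imread('pics/w1.png')
print(onz(c,323,193,.08),proj(c,[.392,-.25,.08]))
hsv=cv2.cvtColor(im,cv2.COLOR_BGR2HSV);print(hsv[150:230:6,323].tolist());print(hsv[193,285:360:4].tolist())
for th in(90,105,120,135): print(th,rim(im,c,(280,145,365,230),.08,th))
# plate corner & -y edge
for u,v in((489,164),(623,160)):print(onz(c,u,v,.02))
E
```

```text
[ 0.3926 -0.2496  0.08  ] [322.3867 193.409 ]
[[18, 130, 151], [40, 9, 85], [50, 5, 141], [16, 105, 92], [17, 142, 88], [17, 140, 89], [17, 135, 89], [17, 140, 89], [18, 129, 81], [30, 6, 85], [45, 6, 85], [70, 9, 87], [50, 6, 139], [17, 138, 105]]
[[18, 127, 151], [17, 118, 140], [60, 6, 134], [60, 9, 55], [60, 5, 53], [70, 17, 44], [17, 123, 85], [17, 134, 93], [16, 134, 95], [17, 138, 89], [17, 140, 91], [17, 142, 97], [17, 139, 97], [21, 72, 60], [30, 10, 50], [60, 10, 51], [50, 8, 93], [30, 4, 132], [18, 122, 161]]
90 (array([ 392.0844, -250.1526]), (58.89821243286133, 59.36934280395508), 184)
105 (array([ 392.0893, -250.4013]), (58.695621490478516, 58.97438430786133), 184)
120 (array([ 392.0532, -250.3287]), (57.695106506347656, 58.91111373901367), 181)
135 (array([ 392.9803, -250.5514]), (52.221439361572266, 54.456790924072266), 144)
[ 0.5714 -0.2321  0.02  ]
[ 0.7142 -0.2283  0.02  ]
```

Call:
arm_command --series '[[[20, 2.5, 0, 0], [25, 0, 0, 0], [30, 0, 0, 0], [30, 0, 0, 0], [25, 0, 0, 0], [20, 0, 0, 0], [15, 0, 0, 0], [5, 0, 0, 0], [0, 0, 0, 0]]]' --jaw 100 --force 40

```text
t: 2.1
tcp_pos: [0.3934, -0.2478, 0.031]
tool_rot: [-0.0, 0.707, 0.001, 0.707]
force: [0.4, -0.5, -0.4]
finger_gap: 0.996
```

Call:
arm_command --series '[[[0, 0, 0, 0], [0, 0, 0, 0], [0, 0, 0, 0], [0, 0, 0, 0], [0, 0, 0, 0], [0, 0, 0, 0], [0, 0, 0, 0]]]' --jaw 0 --force 40

```text
t: 2.8
tcp_pos: [0.3934, -0.2487, 0.0325]
tool_rot: [-0.0, 0.707, -0.001, 0.708]
force: [-0.5, 1.2, 6.4]
finger_gap: 0.702
```

Call:
arm_command --series '[[[-5, 0, 0, 0], [-15, 0, 0, 0], [-25, 0, 0, 0], [-30, 0, 0, 0], [-30, 0, 0, 0], [-25, 0, 0, 0], [-15, 0, 0, 0], [-5, 0, 0, 0], [0, 0, 0, 0], [0, 0, 0, 0]]]'

```text
t: 3.8
tcp_pos: [0.3922, -0.2477, 0.1804]
tool_rot: [0.001, 0.708, 0.001, 0.706]
force: [-0.1, -0.1, -6.4]
finger_gap: 0.701
```

Call:
arm_command --series '[[[0, 15, 10, 0], [0, 30, 15, 0], [0, 40, 15, 0], [0, 40, 10, 0], [0, 40, 10, 0], [0, 40, 10, 0], [0, 40, 10, 0], [0, 40, 10, 0], [0, 40, 10, 0], [0, 20, 10, 0]]]'

```text
t: 4.8
tcp_pos: [0.5015, 0.0997, 0.1796]
tool_rot: [-0.001, 0.709, 0.001, 0.706]
force: [0.9, -0.7, -5.1]
finger_gap: 0.698
```

Call:
arm_command --series '[[[0, 20, 10, 0], [0, 20, 20, 0], [0, 12, 25, 0], [0, 0, 20, 0], [0, 0, 15, 0], [0, 0, 10, 0], [0, 0, 0, 0], [0, 0, 0, 0]]]'

```text
t: 5.6
tcp_pos: [0.6014, 0.1483, 0.18]
tool_rot: [0.0, 0.708, -0.0, 0.706]
force: [-1.0, 0.1, -5.5]
finger_gap: 0.702
```

Run:
```python
from h import *
s=status.sense();print(s['t'],s['tcp_pos'],s['tool_rot'],s['force'],s['ft_torque'],s['finger_gap'])
im=snapshot('wrist');cv2.imwrite('pics/w2.png',im[:,:,::-1]);np.save('w2.npy',{k:np.array(s[k]) for k in('tcp_pos','tool_rot')},allow_pickle=True)
```

```text
5.6 [0.6014 0.1483 0.18  ] [ 0.      0.7085 -0.0002  0.7057] [-0.9935  0.1402 -5.5439] [ 0.0194  0.063  -0.0035] 0.7023231647829088
```

View pics/w2.png

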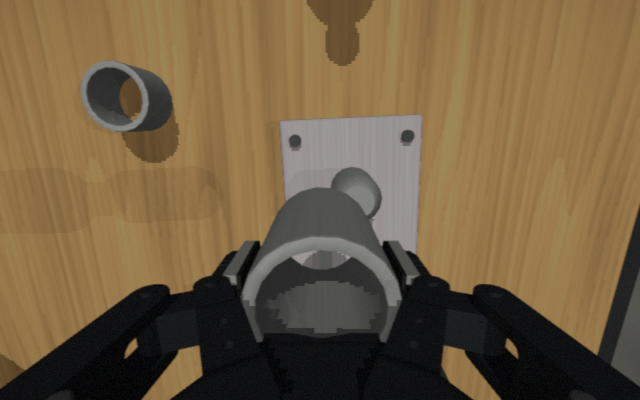

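Wrist view with the sleeve in hand: the spigot's top is near (358,195), partly behind the sleeve. The plate's far corners are at (281,121) and (421,115), and the short sleeve is at (125,95).

```bash
cat >> h.py <<'E'
def fline(pts):
    vx,vy,x,y=cv2.fitLine(np.float32(pts),cv2.DIST_HUBER,0,.01,.01).ravel();return np.array([vx,vy]),np.array([x,y])
def edge(im,c,A,B,z,rng,n=40):
    "world line points: strongest saturation step across image segment A-B"
    h=cv2.cvtColor(im,cv2.COLOR_BGR2HSV)[...,1].astype(np.float32);h=cv2.GaussianBlur(h,(3,3),0)
    A,B=np.float32(A),np.float32(B);t=(B-A)/np.linalg.norm(B-A);nn=np.array([-t[1],t[0]]);k=np.arange(-rng,rng+.01,.25)
    out=[]
    for f in np.linspace(.08,.92,n):
        p=A+f*(B-A);q=p+k[:,None]*nn
        v=cv2.remap(h,np.float32(q[:,:1]),np.float32(q[:,1:]),cv2.INTER_LINEAR).ravel();g=np.abs(np.gradient(v))
        out.append(onz(c,*q[g.argmax()],z)[:2])
    return np.array(out)
E
python3 - <<'E'
from h import *
s=np.load('w2.npy',allow_pickle=True).item();c=cam('wrist',s);im=cv2.imread('pics/w2.png')
s1=np.load('w1.npy',allow_pickle=True).item();c1=cam('wrist',s1);im1=cv2.imread('pics/w1.png')
E={'far':edge(im,c,(281,121),(421,115),.02,6),'left':edge(im,c,(281,121),(286,190),.02,6),'right':edge(im,c,(421,115),(417,240),.02,6),
'near':edge(im1,c1,(489,164),(623,160),.02,6),'left1':edge(im1,c1,(489,164),(500,20),.02,6)}
for k,P in E.items():
    d,p=fline(P*1000);r=(P*1000-p)@[-d[1],d[0]];print(k,d,p,np.median(abs(r)))
    cen=p
# fit pose from all edges: fixture line offsets
from scipy.optimize import least_squares
L={'far':(1,.21),'near':(1,-.24),'left':(0,-.07),'right':(0,.07),'left1':(0,-.07)}
def res(v,ks=L):
    C,S=np.cos(v[2]),np.sin(v[2]);r=[]
    for k in ks:
        q=(E[k]-v[:2])@np.array([[C,-S],[S,C]]);r.append((q[:,L[k][0]]-L[k][1])*1000)
    return np.concatenate(r)
for ks in(list(L),['far','left','right']):
    o=least_squares(lambda v:res(v,ks),[.638,.0056,.035],loss='soft_l1',x_scale=[.001,.001,.01]);v=o.x
    C,S=np.cos(v[2]),np.sin(v[2]);sp=np.array([v[0]-S*.14,v[1]+C*.14]);print(v,'spigot',sp)
    print({k:np.round(np.median(res(v,[k])),2) for k in L})
print('proj spigot top',proj(c,[*sp,.077]),'r14 right', proj(c,[sp[0]+.014,sp[1],.077]),'back',proj(c,[sp[0],sp[1]+.014,.077]))
cv2.imwrite('pics/w2c.png',cv2.resize(im[100:340,230:430],None,fx=3,fy=2.5,interpolation=cv2.INTER_CUBIC)[:,:])
E
```

```text
far [0.9992 0.0409] [629.4402 217.9409] 0.21621481925327943
left [ 0.0434 -0.9991] [559.584  182.3194] 0.23067335809973163
right [ 0.0406 -0.9992] [699.8295 159.418 ] 0.20404825379720726
near [0.9991 0.0434] [ 641.0356 -231.4538] 0.25781434207059883
left1 [ 0.041  -0.9992] [ 565.1642 -156.7012] 0.17783946619154717
[0.6326 0.0082 0.0184] spigot [0.63   0.1482]
{'far': np.float64(-0.22), 'near': np.float64(0.24), 'left': np.float64(0.24), 'right': np.float64(0.04), 'left1': np.float64(-0.4)}
[0.6358 0.008  0.0373] spigot [0.6306 0.1479]
{'far': np.float64(-0.03), 'near': np.float64(0.41), 'left': np.float64(0.32), 'right': np.float64(-0.36), 'left1': np.float64(-6.71)}
proj spigot top [357.3849 201.6955] r14 right [373.9489 201.7017] back [357.8967 185.4673]
```

View pics/w2c.png

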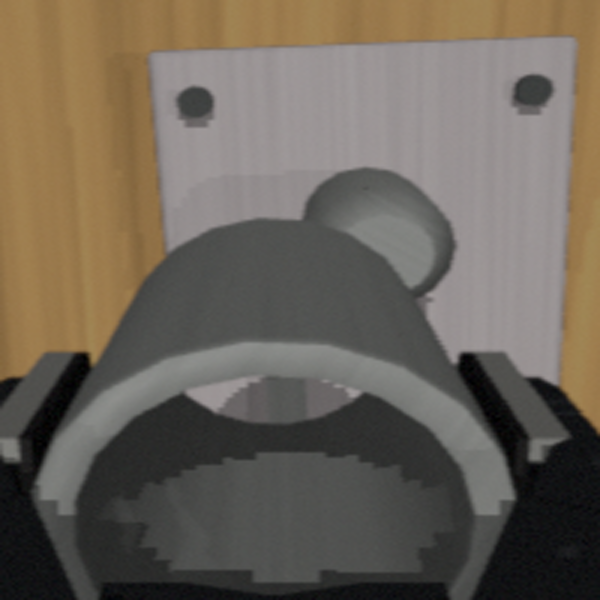

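Call:
arm_command --series '[[[0, -15, 10, 0], [0, -20, 14, 0], [0, -10, 5, 0], [0, 0, 0, 0], [0, 0, 0, 0], [0, 0, 0, 0]]]'

```text
t: 6.25
tcp_pos: [0.6309, 0.1043, 0.1812]
tool_rot: [0.0, 0.708, 0.0, 0.707]
force: [-0.0, 0.5, -5.9]
finger_gap: 0.698
```

Run:
```python
from h import *
s=status.sense();print(s['t'],s['tcp_pos'],s['tool_rot'])
im=snapshot('wrist')[:,:,::-1];cv2.imwrite('pics/w3.png',im);np.save('w3.npy',{k:np.array(s[k]) for k in('tcp_pos','tool_rot')},allow_pickle=True)
c=cam('wrist',s);print(proj(c,[.6306,.148,.077]),proj(c,[.6306,.148,.067]))
cv2.imwrite('pics/w3c.png',cv2.resize(im[60:260,220:420],None,fx=3,fy=3,interpolation=cv2.INTER_CUBIC))
```

```text
6.25 [0.6309 0.1043 0.1812] [0.0001 0.7076 0.0003 0.7066]
[322.3118 148.8899] [322.2858 147.8658]
```

View pics/w3c.png

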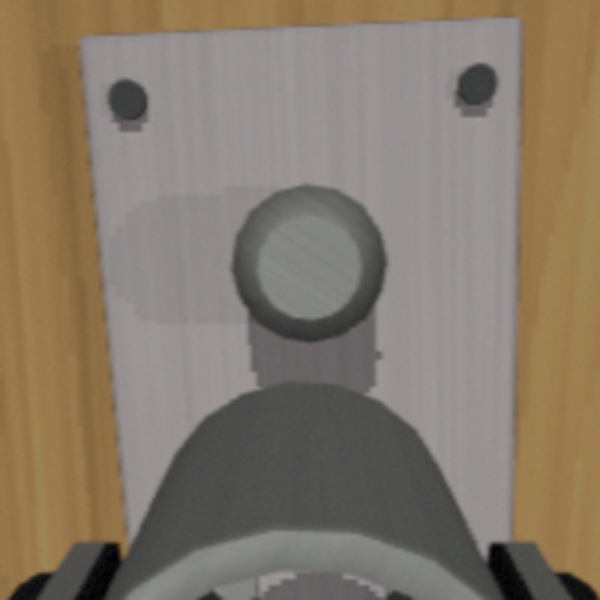

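The crop shows the spigot's outline centred at crop (309.5,263), which is full-image (323,147.7). The sleeve's back top and bottom edges are at crop rows 532 and 382 (full rows 237.3 and 187.3).

Run:
```python
from h import *
s=np.load('w3.npy',allow_pickle=True).item();c=cam('wrist',s);im=cv2.imread('pics/w3.png')
g=cv2.cvtColor(im,cv2.COLOR_BGR2GRAY)[:,319:325].mean(1);print('gray rows',{i:int(g[i]) for i in list(range(182,194))+list(range(230,252))})
t=s['tcp_pos']
for zb in(-.034,-.031,-.028):
    yb=onz(c,321.5,187,t[2]+zb)[1]-t[1];yt=onz(c,321.5,236.8,t[2]+zb+.08)[1]-t[1]
    print(zb,'axis rel tcp mm: bottom',1e3*yb-30,'top',1e3*yt-30)
print(onz(c,322.7,148.4,.077)[:2])
```

```text
gray rows {182: 100, 183: 100, 184: 101, 185: 100, 186: 99, 187: 91, 188: 81, 189: 79, 190: 79, 191: 79, 192: 79, 193: 79, 230: 79, 231: 79, 232: 80, 233: 79, 234: 81, 235: 87, 236: 98, 237: 126, 238: 135, 239: 135, 240: 134, 241: 133, 242: 131, 243: 128, 244: 126, 245: 123, 246: 122, 247: 119, 248: 116, 249: 115, 250: 117, 251: 102}
-0.034 axis rel tcp mm: bottom -2.9291795781172105 top -3.4763459166427673
-0.031 axis rel tcp mm: bottom -2.290175712544489 top -2.2970714937267545
-0.028 axis rel tcp mm: bottom -1.6511718469717636 top -1.1177970708107097
[0.6309 0.1484]
```

Call:
arm_command --series '[[[0, 15, 0, 0], [0, 20, 0, 0], [0, 11.4, 0, 0], [10, 0, 0, 0], [20, 0, 0, 0], [20, 0, 0, 0], [12, 0, 0, 0], [5, 0, 0, 0], [0, 0, 0, 0], [0, 0, 0, 0]]]'

```text
t: 7.3
tcp_pos: [0.6327, 0.1498, 0.1149]
tool_rot: [0.0, 0.707, -0.0, 0.708]
force: [-0.4, 0.1, -5.6]
finger_gap: 0.704
```

Call:
arm_command --series '[[[4, 0, 0, 0], [4, 0, 0, 0], [4, 0, 0, 0], [3, 0, 0, 0], [0, 0, 0, 0]]]'

```text
t: 7.8
tcp_pos: [0.6315, 0.1499, 0.0986]
tool_rot: [-0.0, 0.708, -0.0, 0.707]
force: [-1.1, 0.2, -6.0]
finger_gap: 0.698
```

Call:
arm_command --series '[[[2, 0, 0, 0], [2, 0, 0, 0], [2, 0, 0, 0], [2, 0, 0, 0], [0, 0, 0, 0]]]'

```text
t: 8.3
tcp_pos: [0.6317, 0.1499, 0.0909]
tool_rot: [-0.0, 0.707, -0.0, 0.707]
force: [-0.8, 0.5, -5.7]
finger_gap: 0.7
```

Entered cleanly, with no added force, so I'll continue down.

Call:
arm_command --series '[[[4, 0, 0, 0], [4, 0, 0, 0], [4, 0, 0, 0], [4, 0, 0, 0], [4, 0, 0, 0], [4, 0, 0, 0], [4, 0, 0, 0], [3, 0, 0, 0], [0, 0, 0, 0]]]'

```text
t: 9.2
tcp_pos: [0.6316, 0.1499, 0.0597]
tool_rot: [-0.0, 0.708, -0.0, 0.707]
force: [-0.4, -0.4, -5.7]
finger_gap: 0.696
```

Call:
arm_command --series '[[[3, 0, 0, 0], [2, 0, 0, 0], [1, 0, 0, 0], [1, 0, 0, 0], [1, 0, 0, 0], [0, 0, 0, 0]]]'

```text
t: 9.8
tcp_pos: [0.632, 0.15, 0.0526]
tool_rot: [0.0, 0.707, 0.0, 0.707]
force: [-0.1, 0.3, -3.9]
finger_gap: 0.696
```

Call:
arm_command --series '[[[1, 0, 0, 0], [0, 0, 0, 0], [0, 0, 0, 0]]]'

```text
t: 10.1
tcp_pos: [0.6321, 0.15, 0.0526]
tool_rot: [-0.0, 0.707, 0.0, 0.707]
force: [-3.5, -0.4, 6.0]
finger_gap: 0.696
```

Call:
arm_command --series '[[[0, 0, 0, 0], [0, 0, 0, 0], [0, 0, 0, 0], [0, 0, 0, 0], [0, 0, 0, 0]]]' --jaw 100

```text
t: 10.6
tcp_pos: [0.6322, 0.1499, 0.0512]
tool_rot: [0.0, 0.707, -0.0, 0.707]
force: [0.4, 0.6, -0.6]
finger_gap: 0.999
```

Call:
arm_command --series '[[[-10, 0, 0, 0], [-20, 0, 0, 0], [-30, 0, 0, 0], [-40, 0, 0, 0], [-40, -10, -5, 0], [-30, -20, -15, 0], [-15, -10, -20, 0], [0, 0, -20, 0], [0, 0, 0, 0], [0, 0, 0, 0]]]'

```text
t: 11.6
tcp_pos: [0.5724, 0.11, 0.237]
tool_rot: [-0.0, 0.707, 0.0, 0.708]
force: [-0.1, -0.2, 0.3]
finger_gap: 1.001
```

Run:
```python
from h import *
s=status.sense();print(s['t'],s['tcp_pos'],s['tool_rot'],s['force'],s['q'])
w=snapshot('wrist')[:,:,::-1];a=snapshot('side')[:,:,::-1];b=snapshot('scene')[:,:,::-1]
for n,i in(('w4',w),('side4',a),('scene4',b)):cv2.imwrite(f'pics/{n}.png',i)
np.save('w4.npy',{k:np.array(s[k]) for k in('tcp_pos','tool_rot')},allow_pickle=True)
A=cv2.resize(a[140:290,295:395],None,fx=3,fy=3,interpolation=cv2.INTER_CUBIC);B=cv2.resize(b[170:310,240:430],None,fx=2.6,fy=2.6,interpolation=cv2.INTER_CUBIC)
W=cv2.resize(w[60:],(300,160))
C=np.zeros((600,800,3),np.uint8);C[:450,:300]=A;C[:B.shape[0],302:302+B.shape[1]]=B[:,:498];W=cv2.resize(w,(360,225));C[370:595,302:662]=W
cv2.imwrite('pics/m4.png',C)
```

```text
11.6 [0.5724 0.11   0.237 ] [-0.      0.7065  0.      0.7077] [-0.1398 -0.2472  0.2679] [-0.0018  0.4633  1.5359  0.      1.1407 -0.0019]
```

View pics/m4.png

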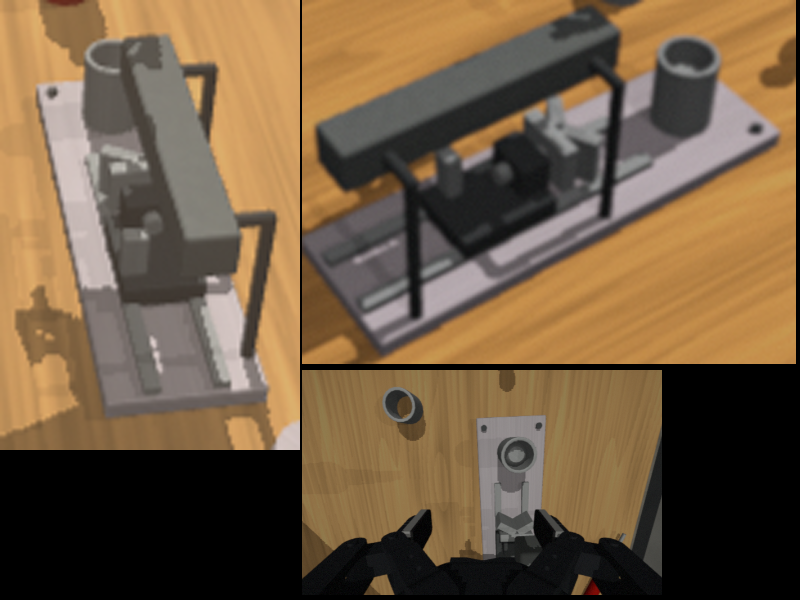

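The sleeve sits over the spigot, tip visible through its bore, and the carriage is still back under the lamp. Rows can't tilt the tool, so a vertical hand can't straddle the handle beside the lamp. Instead I'll hook the open gripper's +x finger behind the handle and push with it, keeping the body on the robot's side of the bar.

Call:
arm_command --series '[[[0, -15, -10, -0.04], [0, -30, -15, 0], [0, -35, -15, 0], [0, -35, -5, 0], [0, -35, 0, 0], [0, -35, 0, 0], [0, -35, 0, 0], [0, -25, 0, 0], [0, -14.5, 0, 0], [0, 0, 0, 0]]]'

```text
t: 12.75
tcp_pos: [0.5374, -0.1525, 0.2358]
tool_rot: [-0.013, 0.707, 0.013, 0.707]
force: [0.7, 0.5, 0.4]
finger_gap: 0.999
```

Call:
arm_command --series '[[[15, 0, 0, 0], [25, 0, 0, 0], [30, 0, 0, 0], [30, 0, 0, 0], [30, 0, 0, 0], [25, 0, 0, 0], [20, 0, 0, 0], [12, 0, 0, 0], [0, 0, 0, 0], [0, 0, 0, 0]]]'

```text
t: 13.75
tcp_pos: [0.5373, -0.1503, 0.0497]
tool_rot: [-0.014, 0.707, 0.014, 0.707]
force: [0.4, -0.1, -0.0]
finger_gap: 0.994
```

```bash
cat > fx.py <<'E'
from h import *
s=status.sense();d=np.array(s['tcp_pos'])[:2]-[.6366,.0081];C,S=np.cos(.04),np.sin(.04)
print(s['t'],s['tcp_pos'],'yaw',R.from_quat(s['tool_rot']).as_matrix()[:,1],'fix mm',1e3*np.array([C*d[0]+S*d[1],-S*d[0]+C*d[1]]),'F',s['force'])
E
cat > look.py <<'E'
from fx import *;import sys
w=snapshot('wrist')[:,:,::-1];a=snapshot('side')[:,:,::-1];b=snapshot('scene')[:,:,::-1]
A=cv2.resize(a[130:285,285:395],None,fx=3.8,fy=3.8,interpolation=cv2.INTER_CUBIC)[:589,:418];C=np.zeros((600,800,3),np.uint8);C[:A.shape[0],:A.shape[1]]=A
C[:238,420:]=cv2.resize(w,(380,238))
C[240:600,420:]=cv2.resize(b[160:310,240:440],(380,285),interpolation=cv2.INTER_CUBIC)[:360].__class__ and np.vstack([cv2.resize(b[160:310,240:440],(380,285),interpolation=cv2.INTER_CUBIC),np.zeros((75,380,3),np.uint8)])
cv2.imwrite(sys.argv[1],C)
E
python3 look.py pics/m5.png
```

```text
13.75 [ 0.5373 -0.1503  0.0497] yaw [-0.0408  0.9992 -0.0001] fix mm [-105.593  -154.2631] F [ 0.3664 -0.1213 -0.0143]
```

View pics/m5.png

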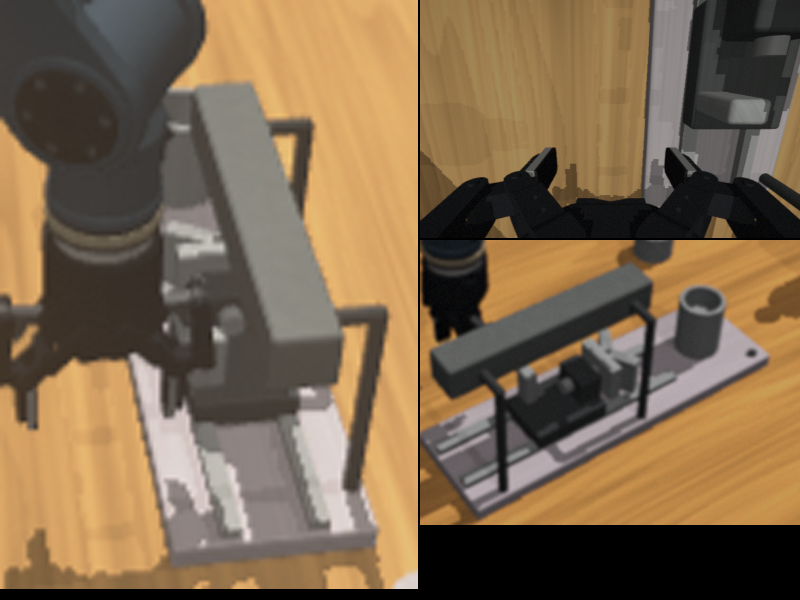

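Side view: the hand is clear of the lamp, and the right pad at crop (172,400) is short of the handle. The finger's elbow at crop (210,300-370) stands out wider than the pad, so I'll measure its reach and height before going in under the lamp's edge.

Run:
```python
from h import *
c=cam('side')
for n,u,v in(('elbow top',205,285),('elbow top outer',212,300),('elbow outer',217,335),('elbow bottom outer',210,370),('pad outer',186,385),('pad tip R',172,418),('pad tip L',30,430),('elbow L top',5,295)):
    o,d=ray(c,285+u/3.8-.4,130+v/3.8-.4)
    P=o+d*(-.150-o[1])/d[1];print(n,'rel tcp mm x,z:',1e3*(P[0]-.5373),1e3*(P[2]),)
print(onz(c,285+253/3.8,130+85/3.8,.2),'lamp far top-right?')
```

```text
elbow top rel tcp mm x,z: 64.70329377610918 173.59130011937464
elbow top outer rel tcp mm x,z: 69.95495283540876 160.4753071676227
elbow outer rel tcp mm x,z: 75.05819030379324 129.54784047280398
elbow bottom outer rel tcp mm x,z: 72.27264533055278 98.04348851378431
pad outer rel tcp mm x,z: 56.82214642785066 85.31311350470294
pad tip R rel tcp mm x,z: 48.71914836474822 54.526791784708315
pad tip L rel tcp mm x,z: -47.826492849631194 51.002921967797654
elbow L top rel tcp mm x,z: -61.9965205259122 173.92171542556966
[0.6614 0.0285 0.2   ] lamp far top-right?
```

The elbows reach ±75 mm at about TCP+80 mm, and parts above TCP+105 mm stay within about 65–70 mm. Lower down, with the fingertip on the slab's rear face (z 31–46 mm), everything wide passes under the lamp. So I'll push on the slab's rear face.

Call:
arm_command --series '[[[0, -8, 0, 0], [0, -8, 0, 0], [8, 0, 0, 0], [10, 0, 0, 0], [4, 0, 0, 0], [0, 0, 8, 0], [0, 0, 10, 0], [0, 0, 5, 0], [0, 0, 0, 0], [0, 0, 0, 0]]]'

```text
t: 14.9
tcp_pos: [0.5607, -0.1657, 0.0275]
tool_rot: [-0.014, 0.707, 0.014, 0.707]
force: [-0.8, -0.3, -0.6]
finger_gap: 0.998
```

```bash
python3 look.py pics/m6.png
```

```text
14.9 [ 0.5607 -0.1657  0.0275] yaw [-0.0406  0.9992 -0.0002] fix mm [ -82.8186 -170.5785] F [-0.7639 -0.3049 -0.5583]
```

View pics/m6.png

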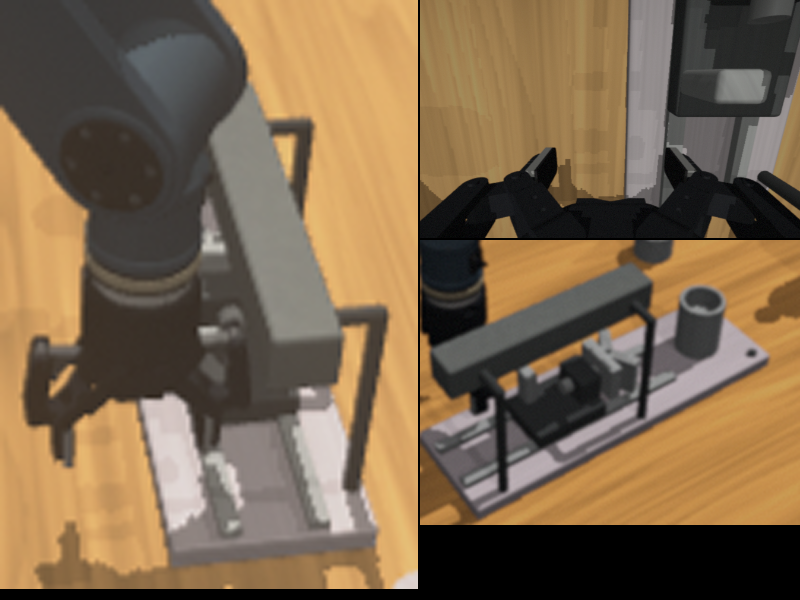

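The right fingertip, at side crop (210,430), stands just behind the slab's rear-left corner. The elbow is clear to the left of the lamp and there is no force. I'll advance slowly.

Call:
arm_command --series '[[[0, 4, 0, 0], [0, 4, 0, 0], [0, 3, 0, 0], [0, 3, 0, 0], [0, 2, 0, 0], [0, 2, 0, 0], [0, 2, 0, 0], [0, 2, 0, 0]]]'

```text
t: 15.85
tcp_pos: [0.5596, -0.1437, 0.0273]
tool_rot: [-0.014, 0.707, 0.014, 0.707]
force: [1.0, 0.0, -0.1]
finger_gap: 0.995
```

Call:
arm_command --series '[[[0, 2, 0, 0], [0, 2, 0, 0], [0, 2, 0, 0], [0, 2, 0, 0], [0, 2, 0, 0]]]'

```text
t: 16.35
tcp_pos: [0.5594, -0.1353, 0.0274]
tool_rot: [-0.015, 0.707, 0.013, 0.707]
force: [-1.4, -5.1, -1.2]
finger_gap: 1.002
```

Call:
arm_command --series '[[[0, 4, 0, 0], [0, 6, 0, 0], [0, 8, 0, 0], [0, 8, 0, 0], [0, 8, 0, 0], [0, 8, 0, 0], [0, 6, 0, 0], [0, 4, 0, 0], [0, 3, 0, 0], [0, 3, 0, 0]]]'

```text
t: 17.35
tcp_pos: [0.5569, -0.0771, 0.0274]
tool_rot: [-0.014, 0.707, 0.013, 0.707]
force: [-1.5, -4.4, -0.1]
finger_gap: 0.998
```

Call:
arm_command --series '[[[0, 2, 0, 0], [0, 2, 0, 0], [0, 2, 0, 0], [0, 2, 0, 0], [0, 2, 0, 0]]]'

```text
t: 17.85
tcp_pos: [0.5565, -0.0671, 0.0274]
tool_rot: [-0.014, 0.707, 0.013, 0.707]
force: [-1.2, -5.2, -0.2]
finger_gap: 0.999
```

Call:
arm_command --series '[[[0, 1, 0, 0], [0, 1, 0, 0], [0, 1, 0, 0], [0, 1, 0, 0], [0, 1, 0, 0], [0, 1, 0, 0], [0, 1, 0, 0]]]'

```text
t: 18.55
tcp_pos: [0.5562, -0.0601, 0.0273]
tool_rot: [-0.014, 0.707, 0.013, 0.707]
force: [-0.9, -5.1, 0.5]
finger_gap: 1.002
```

Run:
```python
from fx import *
im=snapshot('scene')[:,:,::-1];cv2.imwrite('pics/s7.png',cv2.resize(im[170:280,330:430],None,fx=6,fy=5.4,interpolation=cv2.INTER_CUBIC))
```

```text
18.55 [ 0.5562 -0.0601  0.0273] yaw [-0.0393  0.9992 -0.0013] fix mm [-83.0805 -64.9438] F [-0.8958 -5.1302  0.485 ]
```

View pics/s7.png

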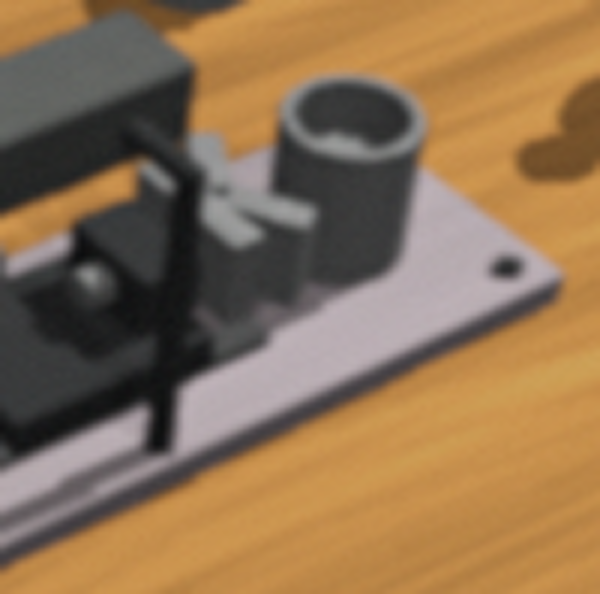

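The V-jaw's top is seen with its apex near crop (225,190), close to the sleeve's rim, whose centre is at (352,120). I'll estimate the remaining gap from those two points.

Run:
```python
from h import *
c=cam('scene');C,S=np.cos(.04),np.sin(.04)
f=lambda u,v,z:(lambda d:np.array([C*d[0]+S*d[1],-S*d[0]+C*d[1]])*1e3)(onz(c,330+u/6-.4,170+v/5.4-.4,z)[:2]-[.6366,.0081])
a=f(225,188,.088);r=f(352,120,.1);t=f(316,212,.088)
print('apex',a,'sleeve',r,'tip',t,'gap',r[1]-a[1]-34.6)
```

```text
apex [-1.5283 76.672 ] sleeve [  1.2465 139.2177] tip [30.6284 96.8586] gap 27.94570893284922
```

The geometry checks out (sleeve y 139, jaw half-width 31), so about 27 mm remains. I'll go 18 mm, then feel.

Call:
arm_command --series '[[[0, 2, 0, 0], [0, 2, 0, 0], [0, 2, 0, 0], [0, 2, 0, 0], [0, 2, 0, 0], [0, 2, 0, 0], [0, 2, 0, 0], [0, 2, 0, 0], [0, 1, 0, 0], [0, 1, 0, 0]]]'

```text
t: 19.6
tcp_pos: [0.5554, -0.0419, 0.0273]
tool_rot: [-0.014, 0.707, 0.014, 0.707]
force: [-1.6, -6.1, -0.5]
finger_gap: 1.004
```

Call:
arm_command --series '[[[0, 0.5, 0, 0], [0, 0.5, 0, 0], [0, 0.5, 0, 0], [0, 0.5, 0, 0]]]'

```text
t: 20.0
tcp_pos: [0.5553, -0.0399, 0.0273]
tool_rot: [-0.014, 0.707, 0.014, 0.707]
force: [-1.7, -5.7, 0.1]
finger_gap: 1.001
```

Call:
arm_command --series '[[[0, 0.5, 0, 0], [0, 0.5, 0, 0], [0, 0.5, 0, 0], [0, 0.5, 0, 0]]]'

```text
t: 20.4
tcp_pos: [0.5552, -0.0379, 0.0273]
tool_rot: [-0.014, 0.707, 0.014, 0.707]
force: [-0.5, -5.8, 0.1]
finger_gap: 1.0
```

Call:
arm_command --series '[[[0, 0.5, 0, 0], [0, 0.5, 0, 0], [0, 0.5, 0, 0]]]'

```text
t: 20.7
tcp_pos: [0.5552, -0.0364, 0.0273]
tool_rot: [-0.014, 0.707, 0.014, 0.707]
force: [-0.8, -5.4, -0.3]
finger_gap: 1.002
```

Call:
arm_command --series '[[[0, 0.5, 0, 0], [0, 0.5, 0, 0], [0, 0.5, 0, 0]]]'

```text
t: 21.0
tcp_pos: [0.5551, -0.0349, 0.0274]
tool_rot: [-0.014, 0.707, 0.014, 0.707]
force: [-1.1, -4.2, 0.2]
finger_gap: 0.998
```

Call:
arm_command --series '[[[0, 0.5, 0, 0], [0, 0.5, 0, 0], [0, 0.5, 0, 0]]]'

```text
t: 21.3
tcp_pos: [0.5551, -0.0339, 0.0273]
tool_rot: [-0.015, 0.707, 0.013, 0.707]
force: [-1.3, -8.0, -0.6]
finger_gap: 1.001
```

Call:
arm_command --series '[[[0, 0.3, 0, 0], [0, 0, 0, 0]]]'

```text
t: 21.5
tcp_pos: [0.5551, -0.0338, 0.0274]
tool_rot: [-0.015, 0.707, 0.013, 0.707]
force: [-1.2, -7.3, -0.9]
finger_gap: 1.001
```

Call:
arm_command --series '[[[0, 0.4, 0, 0], [0, 0, 0, 0]]]'

```text
t: 21.7
tcp_pos: [0.5551, -0.0335, 0.0274]
tool_rot: [-0.015, 0.707, 0.013, 0.707]
force: [-2.4, -8.6, 0.2]
finger_gap: 0.995
```

Call:
arm_command --series '[[[0, 0.4, 0, 0], [0, 0.3, 0, 0], [0, 0, 0, 0]]]'

```text
t: 22.0
tcp_pos: [0.5551, -0.0329, 0.0274]
tool_rot: [-0.015, 0.707, 0.013, 0.707]
force: [-1.2, -8.7, -0.9]
finger_gap: 0.998
```

Call:
arm_command --series '[[[0, 0.4, 0, 0], [0, 0.4, 0, 0], [0, 0, 0, 0]]]'

```text
t: 22.3
tcp_pos: [0.555, -0.0321, 0.0274]
tool_rot: [-0.014, 0.707, 0.013, 0.707]
force: [-2.0, -8.4, -1.5]
finger_gap: 0.998
```

Call:
arm_command --series '[[[0, 0.4, 0, 0], [0, 0.4, 0, 0], [0, 0, 0, 0]]]'

```text
t: 22.6
tcp_pos: [0.5551, -0.0317, 0.0274]
tool_rot: [-0.015, 0.707, 0.013, 0.707]
force: [-2.3, -10.5, -0.4]
finger_gap: 1.0
```

Call:
arm_command --series '[[[0, 0.4, 0, 0], [0, 0, 0, 0]]]'

```text
t: 22.8
tcp_pos: [0.5551, -0.0316, 0.0274]
tool_rot: [-0.015, 0.707, 0.013, 0.707]
force: [-2.6, -11.3, -0.8]
finger_gap: 1.002
```

Call:
arm_command --series '[[[0, 0.4, 0, 0], [0, 0, 0, 0]]]'

```text
t: 23.0
tcp_pos: [0.5551, -0.0315, 0.0274]
tool_rot: [-0.015, 0.707, 0.013, 0.707]
force: [-2.0, -12.3, -0.8]
finger_gap: 1.004
```

Call:
arm_command --series '[[[0, 0.5, 0, 0], [0, 0.3, 0, 0], [0, 0, 0, 0]]]'

```text
t: 23.3
tcp_pos: [0.5551, -0.0313, 0.0274]
tool_rot: [-0.015, 0.707, 0.012, 0.707]
force: [-3.8, -14.4, -1.8]
finger_gap: 0.998
```

It is nipped: 14.4 N at the wrist less about 5 N of slide friction leaves about 9–10 N. Backing straight off, then out from under the lamp and up.

Call:
arm_command --series '[[[0, -1, 0, 0], [0, -3, 0, 0], [0, -6, 0, 0], [0, -8, 0, 0], [0, -2, -8, 0], [0, 0, -15, 0], [0, 0, -20, 0], [0, 0, -25, 0], [0, 0, -25, 0], [0, 0, 0, 0]]]'

```text
t: 24.3
tcp_pos: [0.4573, -0.0501, 0.0272]
tool_rot: [-0.013, 0.71, 0.015, 0.704]
force: [0.3, -0.3, 0.2]
finger_gap: 0.999
```

Call:
arm_command --series '[[[-15, 0, 0, 0], [-25, 0, 0, 0], [-30, 0, 0, 0], [-30, 0, 0, 0], [-30, 0, 0, 0], [-30, 0, 0, 0], [-30, 0, 0, 0], [-15, 0, 0, 0], [0, 0, 0, 0], [0, 0, 0, 0]]]'

```text
t: 25.3
tcp_pos: [0.4629, -0.0514, 0.2323]
tool_rot: [-0.014, 0.707, 0.014, 0.707]
force: [-0.4, -0.5, -0.5]
finger_gap: 0.994
```

Run:
```python
from fx import *
a=snapshot('scene')[:,:,::-1];cv2.imwrite('pics/f1.png',a)
b=snapshot('scene')[:,:,::-1]
# sleeve rim ellipse in scene: bright low-sat ring, compare with pre-push s4 image
c=cam('scene');C,S=np.cos(.04),np.sin(.04)
def ctr(im):
    x0,y0,x1,y1=372,178,408,205
    h=cv2.cvtColor(im[y0:y1,x0:x1],cv2.COLOR_BGR2HSV);g=cv2.cvtColor(im,cv2.COLOR_BGR2GRAY)
    return g
p=cv2.imread('pics/scene4.png')
ga,gp=[cv2.cvtColor(i,cv2.COLOR_BGR2GRAY).astype(np.float32)[178:200,370:410] for i in(a,p)]
print('sleeve top shift px',cv2.phaseCorrelate(gp,ga))
# jaw: template match of jaw from pre picture s4 to final -> carriage travel
t=p[200:235,345:372];m=cv2.matchTemplate(a[170:260,330:420],t,cv2.TM_CCOEFF_NORMED);print(cv2.minMaxLoc(m))
l=cv2.minMaxLoc(m)[3];q0=(345+13,200+10);q1=(330+l[0]+13,170+l[1]+10)
d=onz(c,*q1,.07)-onz(c,*q0,.07);print('carriage travel est mm',d*1e3)
for n,u in(('scene',a),):
  for k,box in(('bottle',(440,110,500,195)),('can',(150,265,205,355)),('wrench',(95,235,185,295))):
    x0,y0,x1,y1=box;print(k,np.abs(u[y0:y1,x0:x1].astype(int)-cv2.imread('pics/scene0.png')[y0:y1,x0:x1]).mean())
```

```text
25.3 [ 0.4629 -0.0514  0.2323] yaw [-0.0402  0.9992 -0.0001] fix mm [-175.956   -52.5022] F [-0.4271 -0.5392 -0.5384]
sleeve top shift px ((0.19183101506389377, -0.4142525557360859), 1.0600578298171361)
(-0.5695849061012268, 0.5552214980125427, (56, 28), (15, 28))
carriage travel est mm [-5.7785  4.1936  0.    ]
bottle 4.236078431372549
can 14.987609427609428
wrench 13.93969135802469
```

Run:
```python
from h import *
c=cam('scene');C,S=np.cos(.04),np.sin(.04)
s7=cv2.resize(cv2.imread('pics/s7.png'),(100,110),interpolation=cv2.INTER_AREA);a=cv2.imread('pics/f1.png');z0=cv2.imread('pics/scene0.png')
t=s7[34:54,35:54];m=cv2.matchTemplate(a[190:240,360:410],t,cv2.TM_CCOEFF_NORMED);_,v,_,l=cv2.minMaxLoc(m);q=np.array([360+l[0],190+l[1]]);p=np.array([365,204])
d=(onz(c,*(q+[15,5.]),.088)-onz(c,*(p+[15,5.]),.088))[:2]*1e3;print('jaw shift px',q-p,v,'mm fixture',[C*d[0]+S*d[1],-S*d[0]+C*d[1]])
for k,(x0,y0,x1,y1) in dict(bottle=(445,120,490,190),can=(150,268,205,352),wrench=(98,238,185,293),short=(350,145,376,175)).items():
    r=[]
    for im in(z0,a):
        h=cv2.cvtColor(im[y0:y1,x0:x1],cv2.COLOR_BGR2HSV);mm=(h[...,1]<75) if k!='bottle' else ((h[...,0]>172)|(h[...,0]<6))&(h[...,1]>120)
        n,lab,st,ce=cv2.connectedComponentsWithStats(mm.astype(np.uint8));i=1+st[1:,4].argmax();r.append((ce[i]+[x0,y0]).round(1).tolist()+[int(st[i,4])])
    print(k,r)
```

```text
jaw shift px [ 9 -4] 0.9153195023536682 mm fixture [np.float64(1.1238058558858806), np.float64(27.156697137817833)]
bottle [[466.4, 148.2, 612], [466.5, 148.3, 609]]
can [[177.3, 309.6, 2429], [177.4, 309.8, 2382]]
wrench [[140.7, 266.6, 642], [140.7, 266.7, 632]]
short [[361.3, 159.5, 478], [362.7, 159.4, 414]]
```

```bash
python3 -c "
from station import ticket,status
print(ticket.sign_off(),status.sense()['t'])"
```

```text
the job is handed in; nothing more can be done
the job is handed in; nothing more can be done
```

I stood the tall sleeve on the spigot, nipped it with the V-jaw by pushing the carriage up, let go, and handed the job in just after t = 25.3 s. I have no verdict back.

- **Sleeve:** it went over the spigot with no sideways force. It bore on the plate at about +6 N, with its underside at about 21–22 mm by the arm's reading; the plate top is at 20 mm. The tube was upright over the spigot when I viewed it after release.
- **How I pushed:** the moves cannot tilt the tool, so I did not grip the handle. I pushed on the slab's rear face with one open finger, keeping the hand beside and under the lamp. Nothing in the force readings suggested I touched it.
- **Nip:** friction read about 5 N while sliding and 8–9 N while the sleeve took up its clearance. At the end the tool stopped moving and the force reached 14.4 N. That leaves about 9–10 N of nip, less if your 10 N means the whole hand push. The highest push I read was 14.4 N, and I backed straight off.
- **Last checks:**
  - The jaw had moved about 27 mm since my last jaw picture, against 29 mm of tool travel. That agrees within one pixel (about 3 mm), too coarse to prove the nip by itself.
  - The sleeve's top had shifted less than half a pixel.
  - The bottle, can and wrench had not moved (0.2 pixel or less).
  - The short sleeve's reading moved by 1.4 px, probably because the gripper partly hid it in the first picture.
- **Check that failed:** my first attempt to match the jaw in the image gave a meaningless result because a lamp post was in the way, so I redid it on a clear patch.
- **Not checked by eye:** I had used all 12 pictures, so the final state was checked by numbers only.

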